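# Find the hidden socket with the locating pin and lock the jig

### The job

Lock the carriage of the green indexing jig: take the steel locating pin by its black grip out of the wooden stand, set its nose lightly on the dark cover plate right at one end of the jig's window, on the line between the two red marks, and slide it along that line, keeping light touch, until it drops through the flush spring shutter of the hidden socket. Press the pin fully home so that its collar lies on the cover plate, let go and leave it standing there. Never press the pin harder than 30 N on the jig, and leave the things around it where they are.

Things in the scene. Friction and masses are not known exactly. Their poses are not given: they have to be found in the camera images.
- jig: Fixed green jig, 112 (x) x 234 (y) x 44 mm high, origin at the centre of its underside on the bench, z up. Its 4 mm thick top frame has a central window, 46 (x) x 112 mm (y), showing a flat, hard, dark cover plate 4 mm below the frame's top. The plate tops a clamped carriage that stands at an unknown place along y. Two red marks on the frame show the line x = 0.
- window (a point): Centre of the window on the cover plate's upper face, 40 mm above the bench; axes as the jig's. The hidden socket is vertical, 15 mm bore, over 28 mm deep, its axis on the line x = 0 anywhere from y = -24 to +24 mm (not told); the plate's ends are plain. A flush shutter of the plate's colour closes it; it sinks under the pin against a spring of under 1 N; the pin's weight keeps it down.
- pin: Loose steel pin, about 150 g, 74 mm tall, starting upright in the stand; origin at the tip of its nose, z up along it. From the tip: shank 12 mm thick, 28 mm long, rounded nose; collar 34 mm wide from 28 to 32 mm; black round grip 24 mm thick from 32 to 74 mm, orange dot on top. At the start the tip is 8 mm above the bench; home, it is 28 mm below the cover plate.
- stand: Fixed block of light wood, 64 x 64 mm, 36 mm high, origin at the centre of its underside; a vertical 15 mm hole 31 mm deep in the middle of its top holds the pin.
- mug_1: White mug with dark dots, 82 x 114 x 91 mm, bystander at the back; origin at its underside.
- test_tiles: Small stack of brown test tiles, 47 x 65 x 28 mm, bystander at the back; origin at its underside.
- wood_rib: Small flat wooden potter's rib, 25 x 58 x 5 mm, bystander at the back right; origin at its underside.
- eraser: White eraser, 22 x 44 x 12 mm, bystander to the left of the jig; origin at its underside.

How it is judged:
By the outcome, as a careful person would: the job done as asked, in the order asked, and still so for the second after the job is handed in, with the robot touching nothing.
It also fails if it takes over 64 s, if anything falls off the work surface, if the arm or the gripper's body presses on something with over 40 N, if the wrist force passes 120 N, or if a joint passes its speed limit or range.

### The arm

A 6-joint arm with a two-finger parallel gripper is mounted at the origin on the work surface; the furniture and walls round the work are solid. World frame = base frame: x ahead of the robot, y to its left, z up, the work surface at z = 0. Lengths are in mm, angles in rad, forces in N, time in s.
With the tool pointing down it reaches from about 300 to 775 mm from the base axis. Payload 14.6 kg.
Tool frame: the origin (TCP) lies between the finger pads; the fingertips stand manip.tip_reach ahead of it and the grasp point (between the pads) lies 5 mm behind it (manip.tip_reach is the distance from the TCP to the fingertips, in mm); z points along the fingers, y is the line along which they close (so a half turn about z gives the same grasp; the last joint's range is limited). The gripper opens to 94 mm and grips with 3 to 60 N. Pads are 16 mm wide; open, the fingers measure 119 mm over their backs; the gripper's body (75 mm by 177 mm) begins 78 mm behind the grasp point.
Start: joints at [1.202, 0.3, 1.521, -0, 1.321, -0.067], TCP at [163.479, 525.132, 219.446] pointing down, gripper open.
Joint ranges: [-3.03, 3.03], [-0.79, 2.21], [0.23, 2.52], [-1.04, 4.18], [0, 3.07], [-2.55, 2.55]. Speed limits (rad/s): [2.22, 2.22, 2.57, 3.14, 3.14, 3.14].

### API

Orientations are given as [roll, pitch, yaw] about the fixed x, y, z axes, in that order (R = Rz(yaw) Ry(pitch) Rx(roll)).
In Python, from cell import manip gives the robot as it stands. The module is installed in compiled form; this text tells all that it offers.
- The arm moves only by the shell command python3 -m creep 'ROWS' [FORCE]. ROWS is JSON, a list of rows, each a list of 3 entries, a list of its own where there are three numbers: the opening, from -1 (shut) to 1 (fully open), then the shift along the tool's x, y, z in cm, then the turn about the tool's z in units of 5 degrees (1.0 is 5 degrees). In form: [[grip, [tx, ty, tz], roll], ...]. A call has 1 to 12 rows; each row is the pose to reach, as a shift and turn from the pose commanded when the call began, along the tool's axes at that moment; what a row does not reach only later rows make up. A row lasts 1/10 s, in which the tool goes at most 50 mm and 8.59 degrees, less where a joint would pass 70% of its speed; a pose out of reach is approached as far as the arm can. A call with a gripper value outside its range is refused whole. The fingers move at their own pace and stop on an object; FORCE is the grip in N (left out, the last holds). Time passes only in rows, so rows that repeat a pose let the fingers close. It gives the time, the measured TCP pose, the force, the opening and the grip force at its end, in the units of the state.
- manip.read_state(): the state, without advancing time (a new reading comes with each control period).
- manip.camera(name): name is "side" or "top" or "wrist"; returns the picture (420x560x3 uint8, red, green, blue); there is no depth.
- manip.camera_params(name): a dict with "fovy" (degrees; the focal length in pixels is half the picture's height over the tangent of half this angle, whatever the lens; pixels are square), "cx", "cy" (the principal point, pixels), "origin" and "attitude" of the camera in the world. Camera axes: x right, y down, z forward; pixel columns grow to the right and rows downward; lengths in mm; the calibration is good to about 2 mm. A picture is of the moment at which its call begins: read the wrist's pose just before it. camera_params takes no time and is no camera call; for the wrist camera it gives the pose at the moment of the call.
- manip.sign_off(): hands the job in; it is judged then, once.
The state is a dict: "clock": time; "joints": joint angles; "qd": joint speeds; "effort": joint torques, N m; "eef_pos": TCP position; "eef_rot": TCP orientation; "wrist_force": force on the tool from outside, world axes, zero at the start; "moment": the same for the moment, N m; "finger_gap": finger opening in mm; "finger_force": force on a finger pad.
Only numpy, scipy, OpenCV 4.12 (cv2) and the standard library are available. Lean on these libraries where they do the work, as an engineer would, in place of code of your own. Each camera call takes 0.05 s, during which the arm holds its last target. There are 200 camera calls.

## Working session

There is one attempt and no reset: what is moved stays moved. The work goes in short steps, Python scripts to look and compute and a shell command to move; the robot and the scene stay as the last step left them, time stands still between calls to the robot, and variables do not carry over. Pictures are saved under pics/ and viewed, at most 10 in all, crops included, and the job is handed in when it is done.

```bash
mkdir -p pics; python3 - <<'E'
from cell import manip
import cv2,numpy as np
s=manip.read_state()
print(s, manip.tip_reach)
for n in ("top","side"):
    print(n,manip.camera_params(n)); cv2.imwrite(f"pics/{n}0.png",manip.camera(n)[:,:,::-1])
E
```

```text
{'clock': 0.0, 'joints': array([ 1.20239177e+00,  3.00469173e-01,  1.52161036e+00,  2.12534027e-06,
        1.32069278e+00, -6.66131314e-02]), 'qd': array([ 2.04634111e-05,  1.18253908e-04, -3.02285782e-04, -3.72025836e-04,
       -1.25009511e-03,  1.28711068e-03]), 'effort': array([-3.32076461e-04, -5.31809556e+01, -3.52738738e+01,  7.07636238e-02,
        2.44671892e-02, -7.56633949e-05]), 'eef_pos': array([163.3935676 , 524.89991112, 218.87499285]), 'eef_rot': array([-3.14041575e+00, -8.05768642e-05,  2.83980065e+00]), 'wrist_force': array([-0.35254761,  0.473489  , -0.06832687]), 'moment': array([ 0.01772422, -0.03905252,  0.07056245]), 'finger_force': 0.0, 'finger_gap': 94.06464715363217} 14.0
top {'fovy': 43.996385168946524, 'cx': 279.31951898720905, 'cy': 217.35079943791658, 'origin': array([ 310.51118004,   38.66796259, 1139.19477641]), 'attitude': array([-2.92862507, -0.0050372 , -1.4604769 ])}
side {'fovy': 53.289198897729676, 'cx': 282.60549200691094, 'cy': 213.3409997355384, 'origin': array([ 269.01304474, -854.11571456,  644.84319353]), 'attitude': array([-2.13289272,  0.01509994, -0.29892468])}
```

View pics/top0.png

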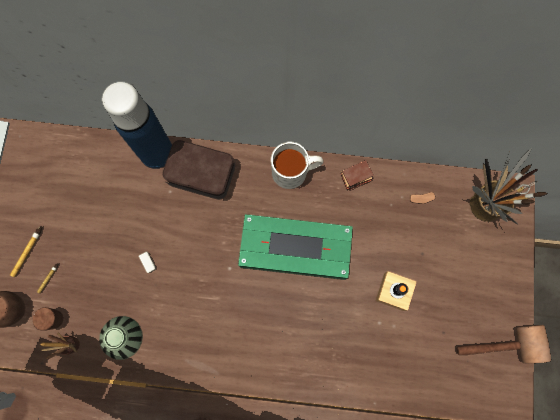

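View pics/side0.png

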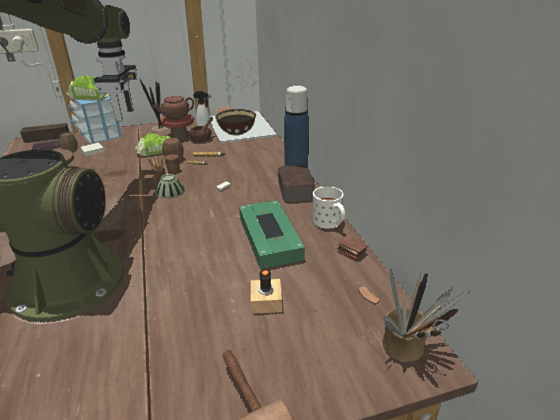

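The top view shows the jig centred near (296,246), with red marks at about (265,241) and (328,248). The stand and pin are near (398,291). The side view shows the pin upright at (266,283).

```bash
cat > h.py <<'E'
import numpy as np,cv2
from scipy.spatial.transform import Rotation as R
def ray(p,u,v):
    f=210/np.tan(np.radians(p['fovy'])/2)
    d=R.from_euler('xyz',p['attitude']).as_matrix()@np.array([(u-p['cx'])/f,(v-p['cy'])/f,1])
    return np.array(p['origin']),d
def onz(p,u,v,z):
    o,d=ray(p,u,v); return o+d*(z-o[2])/d[2]
def tri(p1,a,p2,b):
    o1,d1=ray(p1,*a);o2,d2=ray(p2,*b)
    t=np.linalg.lstsq(np.c_[d1,-d2],o2-o1,rcond=None)[0]
    q1,q2=o1+t[0]*d1,o2+t[1]*d2
    return (q1+q2)/2,np.linalg.norm(q1-q2)
def blobs(img,lo,hi,roi,minA=3):
    x0,y0,x1,y1=roi
    hsv=cv2.cvtColor(img,cv2.COLOR_RGB2HSV)
    m=cv2.inRange(hsv,np.array(lo),np.array(hi)); k=np.zeros_like(m);k[y0:y1,x0:x1]=m[y0:y1,x0:x1]
    n,l,s,c=cv2.connectedComponentsWithStats(k)
    return [(c[i],s[i],(l==i).astype(np.uint8)) for i in range(1,n) if s[i,4]>=minA]
E
python3 - <<'E'
from h import *
from cell import manip
im={n:cv2.imread(f"pics/{n}0.png")[:,:,::-1].copy() for n in("top","side")}
P={n:manip.camera_params(n) for n in im}
t=P['top']
for c,s,m in blobs(im['top'],(60,90,60),(90,255,255),(225,200,370,290),200):
    r=cv2.minAreaRect(cv2.findContours(m,0,1)[0][0]); print('green',s,r); b=np.array([onz(t,*q,44) for q in cv2.boxPoints(r)]);print(b.round(1))
for c,s,m in blobs(im['top'],(0,0,0),(179,110,95),(262,225,332,270),200):
    r=cv2.minAreaRect(cv2.findContours(m,0,1)[0][0]); print('win',s,onz(t,*r[0],40)); print(np.array([onz(t,*q,40) for q in cv2.boxPoints(r)]).round(1))
for lo,hi in (((0,130,90),(10,255,255)),((165,130,90),(179,255,255))):
  for c,s,m in blobs(im['top'],lo,hi,(255,230,340,260),2): print('red',c,s[4],onz(t,*c,44))
for c,s,m in blobs(im['top'],(15,40,130),(30,255,255),(370,260,425,320),50): 
    r=cv2.minAreaRect(cv2.findContours(m,0,1)[0][0]);print('stand',s,r,onz(t,*r[0],36));print(np.array([onz(t,*q,36) for q in cv2.boxPoints(r)]).round(1))
o={}
for n,roi in (('top',(390,278,412,302)),('side',(255,262,278,282))):
  for c,s,m in blobs(im[n],(3,170,130),(17,255,255),roi,2): print(n,'orange',c,s[4],onz(P[n],*c,82)); o[n]=c
print(tri(P['top'],o['top'],P['side'],o['side']))
E
```

```text
green [ 239  215  113   63 4416] ((295.6838073730469, 245.78225708007812), (110.10951232910156, 51.848121643066406), 6.483074188232422)
[[ 433.8  134.5   44. ]
 [ 545.8  136.1   44. ]
 [ 544.8 -100.9   44. ]
 [ 433.2  -97.5   44. ]]
win [ 269  232   54   27 1077] [490.37481678  18.40180868  40.        ]
[[467.6  74.2  40. ]
 [513.9  74.2  40. ]
 [513.3 -37.8  40. ]
 [467.1 -36.8  40. ]]
red [264.75 241.75] 8 [490.11909167  84.28929549  44.        ]
red [326.1 248.7] 10 [489.72141107 -47.23020775  44.        ]
stand [378 271  38  39 750] ((397.0500183105469, 290.3500061035156), (31.939001083374023, 30.99031639099121), 18.434947967529297) [ 419.24073004 -204.78429682   36.        ]
[[ 394.5 -164.1   36. ]
 [ 458.5 -180.5   36. ]
 [ 444.2 -245.8   36. ]
 [ 380.6 -228.7   36. ]]
top orange [402.57894737 288.52631579] 19 [ 419.60539675 -205.53562126   82.        ]
side orange [264.66666667 272.125     ] 24 [ 421.8341534  -203.50805826   82.        ]
(array([ 420.41952128, -205.32422305,   83.54597044]), np.float64(1.9517471074531672))
```

```bash
python3 -m creep '[[0.3,[-46.2,-62.1,0],-3.46],[0.3,[-46.2,-62.1,0],-3.46],[0.3,[-46.2,-62.1,0],-3.46],[0.3,[-46.2,-62.1,0],-3.46],[0.3,[-46.2,-62.1,0],-3.46],[0.3,[-46.2,-62.1,0],-3.46],[0.3,[-46.2,-62.1,0],-3.46],[0.3,[-46.2,-62.1,0],-3.46],[0.3,[-46.2,-62.1,0],-3.46],[0.3,[-46.2,-62.1,0],-3.46],[0.3,[-46.2,-62.1,0],-3.46],[0.3,[-46.2,-62.1,0],-3.46]]' 20
```

```text
clock: 1.3
eef_pos: [362.1, -42.4, 219.6]
eef_rot: [-3.142, 0.001, 3.141]
wrist_force: [1.3, 0.6, 0.6]
finger_gap: 60.9
finger_force: 0.0
```

```bash
python3 -m creep '[[0.3,[-5.7,-16.1,0],0],[0.3,[-5.7,-16.1,0],0],[0.3,[-5.7,-16.1,0],0],[0.3,[-5.7,-16.1,0],0],[0.3,[-5.7,-16.1,5],0],[0.3,[-5.7,-16.1,5],0],[0.3,[-5.7,-16.1,5],0],[0.3,[-5.7,-16.1,5],0]]'; python3 - <<'E'
from h import *
from cell import manip
p=manip.camera_params("wrist");s=manip.read_state();i=manip.camera("wrist")
cv2.imwrite("pics/w1.png",i[:,:,::-1]);print(p,s['eef_pos'])
for c,st,m in blobs(i,(3,170,130),(17,255,255),(0,0,560,420),20): print('orange',c,st,onz(p,*c,82))
E
```

```text
clock: 2.1
eef_pos: [419.7, -201.1, 171.4]
eef_rot: [-3.141, 0.002, -3.141]
wrist_force: [-0.1, -0.9, 0.6]
finger_gap: 61.4
finger_force: 0.0
{'fovy': 61.73354770490966, 'cx': 277.3897388802282, 'cy': 210.02064761870173, 'origin': array([ 351.53920237, -199.97690927,  337.35378894]), 'attitude': array([2.90367478e+00, 2.04438184e-03, 1.57236806e+00])} [ 419.71271789 -201.11094518  171.37416745]
orange [272.53926702 219.9895288 ] [265 213  16  15 191] [ 421.19846343 -204.04216114   82.        ]
```

View pics/w1.png

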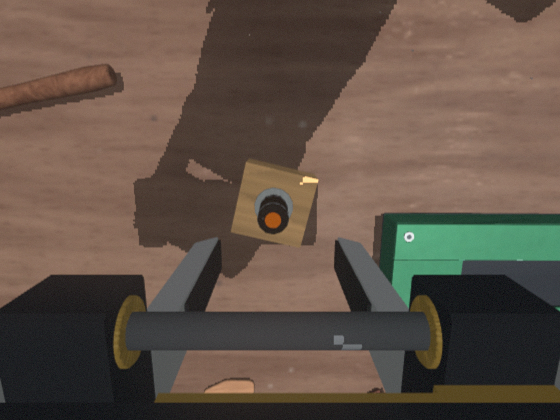

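The wrist view shows the orange dot at (272,220), with the stand between the fingers. That agrees with the earlier estimate, with the pin at about (421,-204).

```bash
python3 -m creep '[[0.3,[-0.1,-0.3,2],0],[0.3,[-0.1,-0.3,6],0],[0.3,[-0.1,-0.3,9],0],[0.3,[-0.1,-0.3,10.7],0],[0.3,[-0.1,-0.3,10.7],0],[0.3,[-0.1,-0.3,10.7],0],[0.3,[-0.1,-0.3,10.7],0]]'
```

```text
clock: 2.85
eef_pos: [421.0, -204.6, 64.2]
eef_rot: [-3.14, 0.002, -3.141]
wrist_force: [-0.6, -0.9, 0.2]
finger_gap: 61.1
finger_force: 0.0
```

```bash
python3 -m creep '[[0.3,[0,0,0.4],0],[0.3,[0,0,0.6],0],[-0.2,[0,0,0.6],0],[-0.5,[0,0,0.6],0],[-1,[0,0,0.6],0],[-1,[0,0,0.6],0],[-1,[0,0,0.6],0],[-1,[0,0,0.6],0],[-1,[0,0,0.6],0],[-1,[0,0,0.6],0]]' 40
```

```text
clock: 3.85
eef_pos: [420.1, -204.2, 56.5]
eef_rot: [-3.142, 0.0, -3.141]
wrist_force: [0.0, -1.3, 0.7]
finger_gap: 23.3
finger_force: 40.0
```

```bash
python3 -m creep '[[-1,[0,0,-2],0],[-1,[0,0,-5],0],[-1,[0,0,-8],0],[-1,[0,0,-8],0],[-1,[-2,5,-8],0],[-1,[-4,10,-8],0],[-1,[-6,15,-8],0],[-1,[-7,17.5,-8],0],[-1,[-7,17.5,-8],0],[-1,[-7,17.5,-8],0],[-1,[-7,17.5,-8],0]]'; python3 - <<'E'
from h import *
from cell import manip
p=manip.camera_params("wrist");s=manip.read_state();i=manip.camera("wrist")
t=manip.camera("top");cv2.imwrite("pics/t2.png",t[:,:,::-1])
sd=manip.camera("side");cv2.imwrite("pics/s2.png",sd[:,:,::-1])
cv2.imwrite("pics/w2.png",i[:,:,::-1]);print(p,s['eef_pos'],s['wrist_force'],s['finger_gap'])
z=s['eef_pos'][2]+25.5
for c,st,m in blobs(i,(3,170,100),(17,255,255),(0,0,560,420),20): print('orange',c,st,onz(p,*c,z))
for lo,hi in (((0,130,70),(10,255,255)),((165,130,70),(179,255,255))):
  for c,st,m in blobs(i,lo,hi,(0,0,560,420),8): print('red',c,st,onz(p,*c,44))
E
```

```text
clock: 4.95
eef_pos: [489.6, -29.9, 135.9]
eef_rot: [-3.142, -0.001, 3.141]
wrist_force: [0.1, 0.1, -1.4]
finger_gap: 23.3
finger_force: 40.0
{'fovy': 61.73354770490966, 'cx': 277.3897388802282, 'cy': 210.02064761870173, 'origin': array([421.88393404, -28.87520411, 302.02601427]), 'attitude': array([2.90657064e+00, 9.73429651e-04, 1.57094481e+00])} [489.60046911 -29.917733   135.86346238] [ 0.07039355  0.10447837 -1.40288145] 23.34033533045643
orange [277.40863787 288.82225914] [264 276  28  27 602] [490.81555492 -28.99367255 161.36346238]
red [254.66101695 219.93220339] [245 219  21   3  59] [491.42329546 -46.39754142  44.        ]
red [429. 220.] [419 219  21   3  63] [491.42220473  86.1066084   44.        ]
red [237.03703704 387.        ] [235 382   6  11  27] [639.97396092 -63.75043657  44.        ]
```

View pics/w2.png

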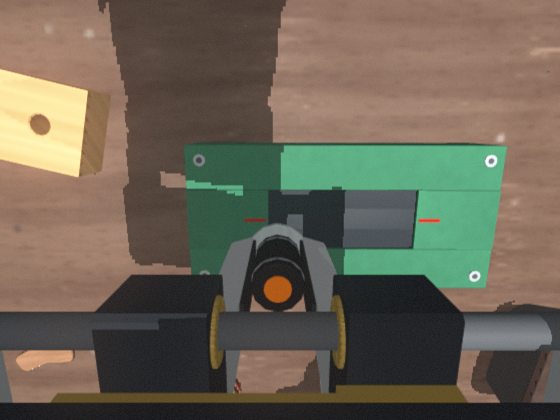

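View pics/s2.png

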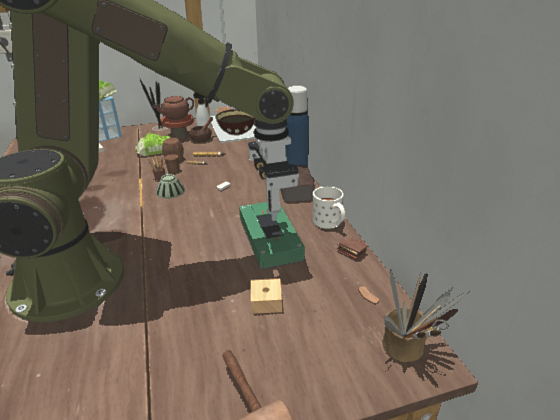

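The wrist view shows the pin held upright, with its dot at (277,289). The red marks are at (255,220) and (429,220), so the line is parallel to world y and about 0.7 mm ahead of the pin. The side view shows the stand empty.

```bash
python3 -m creep '[[-1,[-0.07,0.2,1],0],[-1,[-0.07,0.2,2.5],0],[-1,[-0.07,0.2,4.0],0],[-1,[-0.07,0.2,4.0],0],[-1,[-0.07,0.2,4.0],0],[-1,[-0.07,0.2,4.0],0]]'; python3 - <<'E'
from h import *
from cell import manip
p=manip.camera_params("wrist");s=manip.read_state();i=manip.camera("wrist")
cv2.imwrite("pics/w3.png",i[:,:,::-1]);print(s['eef_pos'],s['wrist_force'])
z=s['eef_pos'][2]+25.5
for c,st,m in blobs(i,(3,170,100),(17,255,255),(0,0,560,420),200): print('orange',c,st,onz(p,*c,z))
for lo,hi in (((0,130,70),(10,255,255)),((165,130,70),(179,255,255))):
  for c,st,m in blobs(i,lo,hi,(0,0,560,300),8): print('red',c,st,onz(p,*c,44))
E
```

```text
clock: 5.7
eef_pos: [491.1, -27.3, 97.0]
eef_rot: [-3.141, 0.001, 3.142]
wrist_force: [-0.8, -0.1, -1.0]
finger_gap: 23.6
finger_force: 40.0
[491.09650422 -27.29302053  97.04354466] [-0.76427892 -0.08097623 -0.96513423]
orange [277.36468647 288.84653465] [264 276  28  27 606] [492.28937967 -26.38985852 122.54354466]
red [244.421875 232.75    ] [235 231  20   4  64] [491.23917861 -47.949797    44.        ]
red [450.24489796 233.5       ] [438 232  25   4  98] [491.61551076  86.1683011   44.        ]
```

View pics/w3.png

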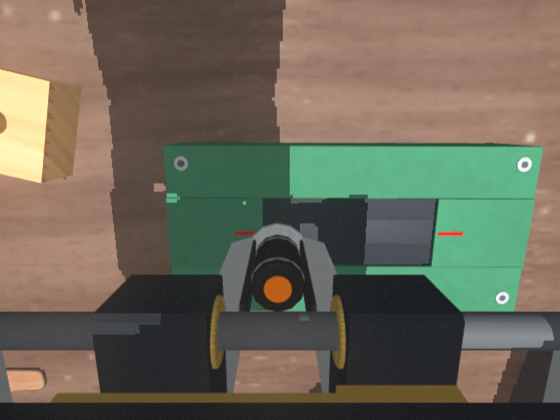

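The wrist view shows the pin over the left end of the window, with the marks at (244,233) and (450,233.5). Pose readings are noisy, so I'll average several.

```bash
cat > m.py <<'E'
from h import *
from cell import manip
D=[];Rl=[];Rr=[];E=[];F=[];T=[]
for k in range(12):
    p=manip.camera_params("wrist");s=manip.read_state();i=manip.camera("wrist")
    E.append(s['eef_pos']);F.append(s['wrist_force']);T.append(s['moment'])
    z=s['eef_pos'][2]+25.5
    o=max(blobs(i,(3,170,100),(17,255,255),(0,200,560,420),200),key=lambda b:b[1][4]);D.append(onz(p,*o[0],z))
    for c,st,m in blobs(i,(0,130,70),(10,255,255),(0,150,560,265),30): (Rl if c[0]<320 else Rr).append(onz(p,*c,44))
for n,a in zip(('dot','L','R','tcp','F','M'),(D,Rl,Rr,E,F,T)):
    a=np.array(a); print(n,len(a),a.mean(0).round(2) if len(a) else '',a.std(0).round(2) if len(a) else '')
E
python3 m.py
```

```text
dot 12 [492.12 -26.28 122.23] [0.1  0.03 0.22]
L 12 [491.23 -48.15  44.  ] [0.05 0.15 0.  ]
R 12 [491.57  86.1   44.  ] [0.06 0.25 0.  ]
tcp 12 [490.91 -27.2   96.73] [0.12 0.03 0.22]
F 12 [ 0.23  0.01 -1.67] [0.44 0.63 0.52]
M 12 [ 0.02 -0.01  0.01] [0.02 0.03 0.03]
```

```bash
python3 -m creep '[[-1,[0.06,-0.2,0.1],0],[-1,[0.06,-0.2,0.3],0],[-1,[0.06,-0.2,0.5],0],[-1,[0.06,-0.2,0.5],0],[-1,[0.06,-0.2,0.5],0]]'; for k in 1; do python3 -m creep '[[-1,[0,0,0.05],0],[-1,[0,0,0.1],0],[-1,[0,0,0.1],0]]'; done
```

```text
clock: 6.85
eef_pos: [490.2, -29.2, 91.4]
eef_rot: [3.142, -0.0, -3.141]
wrist_force: [-0.5, -0.0, -1.6]
finger_gap: 23.6
finger_force: 40.0
clock: 7.15
eef_pos: [490.2, -29.2, 90.4]
eef_rot: [-3.142, -0.0, -3.141]
wrist_force: [-0.5, -0.2, -2.1]
finger_gap: 23.5
finger_force: 40.0
```

```bash
python3 -m creep '[[-1,[0,0,0.05],0],[-1,[0,0,0.1],0],[-1,[0,0,0.1],0]]'
```

```text
clock: 7.45
eef_pos: [490.2, -29.2, 89.4]
eef_rot: [3.142, -0.0, -3.141]
wrist_force: [0.7, 0.4, -1.4]
finger_gap: 23.5
finger_force: 40.0
```

Tracking is precise. I'll continue in 0.5 mm steps.

```bash
python3 -m creep '[[-1,[0,0,0.05],0],[-1,[0,0,0.05],0]]'|grep -E "eef_pos|wrist"
```

```text
eef_pos: [490.2, -29.2, 88.9]
wrist_force: [0.6, 0.0, -1.3]
```

```bash
python3 -m creep '[[-1,[0,0,0.05],0],[-1,[0,0,0.05],0]]'|grep -E "eef_pos|wrist"
```

```text
eef_pos: [490.2, -29.2, 88.4]
wrist_force: [0.2, -0.1, -1.1]
```

```bash
python3 -m creep '[[-1,[0,0,0.03],0],[-1,[0,0,0.03],0]]'|grep -E "eef_pos|wrist"
```

```text
eef_pos: [490.2, -29.2, 88.2]
wrist_force: [0.2, 0.4, -1.6]
```

```bash
python3 -m creep '[[-1,[0,0,0.03],0],[-1,[0,0,0.03],0]]'|grep -E "eef_pos|wrist"
```

```text
eef_pos: [490.3, -29.2, 88.0]
wrist_force: [-1.0, 0.1, 0.7]
```

```bash
python3 -m creep '[[-1,[0,0,0.03],0],[-1,[0,0,0.03],0]]'|grep -E "eef_pos|wrist"
```

```text
eef_pos: [490.3, -29.2, 87.9]
wrist_force: [-0.4, 0.7, 5.2]
```

```bash
python3 -m creep '[[-1,[0,0,0.03],0],[-1,[0,0,0.03],0]]'|grep -E "eef_pos|wrist"
```

```text
eef_pos: [490.4, -29.2, 87.7]
wrist_force: [-2.7, 1.1, 7.5]
```

```bash
python3 -m creep '[[-1,[0,0,-0.01],0],[-1,[0,0.1,-0.01],0],[-1,[0,0.3,-0.01],0],[-1,[0,0.5,-0.01],0],[-1,[0,0.6,-0.01],0],[-1,[0,0.6,-0.01],0]]'|grep -E "eef|wrist"
```

```text
eef_pos: [490.7, -23.4, 87.8]
eef_rot: [-3.141, 0.001, -3.141]
wrist_force: [-0.4, -2.8, 5.6]
```

```bash
python3 -m creep '[[-1,[0,0.2,0],0],[-1,[0,0.4,0],0],[-1,[0,0.6,0],0],[-1,[0,0.8,0],0],[-1,[0,0.8,0],0]]'|grep -E "eef|wrist"
```

```text
eef_pos: [490.7, -15.2, 87.8]
eef_rot: [-3.141, 0.001, -3.141]
wrist_force: [0.7, -1.1, 6.3]
```

```bash
python3 m.py
```

```text
dot 12 [491.87 -14.26 113.34] [0.01 0.01 0.01]
L 12 [491.33 -46.58  44.  ] [0.03 0.11 0.  ]
R 12 [491.6   86.09  44.  ] [0.01 0.04 0.  ]
tcp 12 [490.68 -15.18  87.84] [0.01 0.01 0.01]
F 12 [ 0.41 -0.69  5.89] [0.5  0.42 0.42]
M 12 [-0.11 -0.03  0.  ] [0.04 0.02 0.04]
```

```bash
python3 -m creep '[[-1,[0.04,0.15,0],0],[-1,[0.04,0.3,0],0],[-1,[0.04,0.4,0],0],[-1,[0.04,0.4,0],0]]'|grep -E "eef_pos|wrist"
```

```text
eef_pos: [490.3, -11.4, 87.9]
wrist_force: [-0.2, -2.7, 5.3]
```

```bash
python3 -m creep '[[-1,[0,0.1,0],0],[-1,[0,0.15,0],0],[-1,[0,0.15,0],0]]'|grep -E "eef_pos|wrist"
```

```text
eef_pos: [490.3, -10.0, 87.9]
wrist_force: [0.3, -3.7, 5.2]
```

```bash
python3 -m creep '[[-1,[0,0.1,0],0],[-1,[0,0.15,0],0],[-1,[0,0.15,0],0]]'|grep -E "eef_pos|wrist"
```

```text
eef_pos: [490.3, -8.5, 87.8]
wrist_force: [0.7, -4.0, 5.7]
```

```bash
python3 -m creep '[[-1,[0,0.1,0],0],[-1,[0,0.15,0],0],[-1,[0,0.15,0],0]]'|grep -E "eef_pos|wrist"
```

```text
eef_pos: [490.3, -7.0, 87.9]
wrist_force: [-0.2, -3.6, 5.0]
```

```bash
python3 -m creep '[[-1,[0,0.1,0],0],[-1,[0,0.15,0],0],[-1,[0,0.15,0],0]]'|grep -E "eef_pos|wrist"
```

```text
eef_pos: [490.3, -5.5, 87.9]
wrist_force: [0.1, -3.6, 5.7]
```

```bash
python3 -m creep '[[-1,[0,0.1,0],0],[-1,[0,0.15,0],0],[-1,[0,0.15,0],0]]'|grep -E "eef_pos|wrist"
```

```text
eef_pos: [490.3, -4.0, 87.8]
wrist_force: [0.4, -3.2, 5.4]
```

```bash
python3 -m creep '[[-1,[0,0.1,0],0],[-1,[0,0.15,0],0],[-1,[0,0.15,0],0]]'|grep -E "eef_pos|wrist"
```

```text
eef_pos: [490.3, -2.5, 87.8]
wrist_force: [0.1, -3.6, 5.5]
```

```bash
python3 -m creep '[[-1,[0,0.1,0],0],[-1,[0,0.15,0],0],[-1,[0,0.15,0],0]]'|grep -E "eef_pos|wrist"
```

```text
eef_pos: [490.3, -1.0, 87.9]
wrist_force: [-1.0, -3.0, 5.0]
```

```bash
python3 -m creep '[[-1,[0,0.1,0],0],[-1,[0,0.15,0],0],[-1,[0,0.15,0],0]]'|grep -E "eef_pos|wrist"
```

```text
eef_pos: [490.3, 0.5, 87.9]
wrist_force: [0.4, -2.6, 5.3]
```

```bash
python3 -m creep '[[-1,[0,0.1,0],0],[-1,[0,0.15,0],0],[-1,[0,0.15,0],0]]'|grep -E "eef_pos|wrist"
```

```text
eef_pos: [490.3, 2.0, 87.8]
wrist_force: [-0.6, -2.8, 5.0]
```

```bash
python3 -m creep '[[-1,[0,0.1,0],0],[-1,[0,0.15,0],0],[-1,[0,0.15,0],0]]'|grep -E "eef_pos|wrist"
```

```text
eef_pos: [490.3, 3.5, 87.9]
wrist_force: [0.7, -3.3, 5.1]
```

```bash
python3 -m creep '[[-1,[0,0.1,0],0],[-1,[0,0.15,0],0],[-1,[0,0.15,0],0]]'|grep -E "eef_pos|wrist"
```

```text
eef_pos: [490.3, 5.0, 87.8]
wrist_force: [1.4, -2.9, 6.3]
```

```bash
python3 -m creep '[[-1,[0,0.1,0],0],[-1,[0,0.15,0],0],[-1,[0,0.15,0],0]]'|grep -E "eef_pos|wrist"
```

```text
eef_pos: [490.3, 6.5, 87.9]
wrist_force: [-0.2, -3.2, 4.6]
```

```bash
python3 -m creep '[[-1,[0,0.1,0],0],[-1,[0,0.15,0],0],[-1,[0,0.15,0],0]]'|grep -E "eef_pos|wrist"
```

```text
eef_pos: [490.3, 8.0, 87.9]
wrist_force: [-0.3, -4.3, 6.4]
```

```bash
python3 -m creep '[[-1,[0,0.1,0],0],[-1,[0,0.15,0],0],[-1,[0,0.15,0],0]]'|grep -E "eef_pos|wrist"
```

```text
eef_pos: [490.3, 9.5, 87.9]
wrist_force: [-0.0, -3.6, 5.8]
```

```bash
python3 -m creep '[[-1,[0,0.1,0],0],[-1,[0,0.15,0],0],[-1,[0,0.15,0],0]]'|grep -E "eef_pos|wrist"
```

```text
eef_pos: [490.3, 11.0, 87.9]
wrist_force: [0.1, -2.5, 6.0]
```

```bash
python3 -m creep '[[-1,[0,0.1,0],0],[-1,[0,0.15,0],0],[-1,[0,0.15,0],0]]'|grep -E "eef_pos|wrist"
```

```text
eef_pos: [490.3, 12.5, 87.9]
wrist_force: [0.7, -1.8, 5.4]
```

```bash
python3 -m creep '[[-1,[0,0.1,0],0],[-1,[0,0.15,0],0],[-1,[0,0.15,0],0]]'|grep -E "eef_pos|wrist"
```

```text
eef_pos: [490.2, 14.1, 87.7]
wrist_force: [1.3, -3.4, 5.2]
```

```bash
python3 -m creep '[[-1,[0,0.1,0],0],[-1,[0,0.15,0],0],[-1,[0,0.15,0],0]]'|grep -E "eef_pos|wrist"
```

```text
eef_pos: [489.7, 16.1, 87.2]
wrist_force: [1.5, -0.2, 1.2]
```

```bash
python3 -m creep '[[-1,[0,0.1,0],0],[-1,[0,0.15,0],0],[-1,[0,0.15,0],0]]'|grep -E "eef_pos|wrist"
```

```text
eef_pos: [489.4, 17.5, 87.0]
wrist_force: [-0.1, 0.4, -1.7]
```

```bash
python3 -m creep '[[-1,[0,0.1,0],0],[-1,[0,0.15,0],0],[-1,[0,0.15,0],0]]'|grep -E "clock|eef_pos|wrist"
```

```text
clock: 16.75
eef_pos: [489.7, 18.9, 87.3]
wrist_force: [-0.5, 0.1, -1.0]
```

The pin dropped at TCP y of about 16–18, where the force fell to the pin's weight alone. I'll centre there, restore x to the line, then lower.

```bash
python3 -m creep '[[-1,[-0.08,-0.16,0],0],[-1,[-0.08,-0.16,0.05],0],[-1,[-0.08,-0.16,0.1],0],[-1,[-0.08,-0.16,0.1],0],[-1,[-0.08,-0.16,0.1],0]]'|grep -E "eef_pos|wrist"
```

```text
eef_pos: [490.7, 17.2, 86.4]
wrist_force: [-0.1, -0.0, 0.3]
```

```bash
python3 -m creep '[[-1,[0,0,0.05],0],[-1,[0,0,0.1],0],[-1,[0,0,0.1],0]]'|grep -E "eef_pos|wrist"
```

```text
eef_pos: [490.8, 17.4, 85.7]
wrist_force: [-1.2, 1.7, 5.1]
```

```bash
python3 -m creep '[[-1,[0.03,0.03,0],0],[-1,[0.06,0.06,0],0],[-1,[0.06,0.06,0],0],[-1,[0.06,0.06,0],0]]'|grep -E "eef_pos|wrist"
```

```text
eef_pos: [490.2, 17.9, 85.5]
wrist_force: [1.5, 2.4, 3.1]
```

```bash
python3 -m creep '[[-1,[0,0,0.05],0],[-1,[0,0,0.1],0],[-1,[0,0,0.1],0]]'|grep -E "eef_pos|wrist"
```

```text
eef_pos: [490.4, 18.0, 85.0]
wrist_force: [-0.5, 1.4, 9.4]
```

```bash
python3 -m creep '[[-1,[0.01,0.04,0],0],[-1,[0.02,0.08,0],0],[-1,[0.02,0.08,0],0],[-1,[0.02,0.08,0],0]]'|grep -E "eef_pos|wrist"
```

```text
eef_pos: [490.0, 18.7, 84.6]
wrist_force: [3.0, 2.8, 5.1]
```

```bash
python3 -m creep '[[-1,[0,0,0.02],0],[-1,[0,0,0.05],0],[-1,[0,0,0.05],0]]'|grep -E "eef_pos|wrist"
```

```text
eef_pos: [489.8, 19.0, 83.7]
wrist_force: [2.5, 5.6, 1.8]
```

```bash
python3 -m creep '[[-1,[-0.02,0.05,0],0],[-1,[-0.03,0.08,0],0],[-1,[-0.03,0.08,0],0],[-1,[-0.03,0.08,0],0]]'|grep -E "eef_pos|wrist"
```

```text
eef_pos: [489.8, 19.4, 83.6]
wrist_force: [1.8, 1.8, -1.5]
```

```bash
python3 -m creep '[[-1,[0,0,0.05],0],[-1,[0,0,0.1],0],[-1,[0,0,0.1],0]]'|grep -E "eef_pos|wrist"
```

```text
eef_pos: [490.0, 19.4, 82.7]
wrist_force: [0.2, 2.0, -0.7]
```

The nose is in the bore and the contact is free. I'll nudge it further to centre and lower in stages.

```bash
python3 -m creep '[[-1,[0,0.05,0.1],0],[-1,[0,0.08,0.2],0],[-1,[0,0.08,0.4],0],[-1,[0,0.08,0.5],0],[-1,[0,0.08,0.5],0]]'|grep -E "eef_pos|wrist"
```

```text
eef_pos: [490.0, 20.2, 77.6]
wrist_force: [0.7, 0.2, -1.5]
```

```bash
python3 -m creep '[[-1,[0,0.03,0.2],0],[-1,[0,0.03,0.4],0],[-1,[0,0.03,0.6],0],[-1,[0,0.03,0.8],0],[-1,[0,0.03,0.8],0]]'|grep -E "eef_pos|wrist"
```

```text
eef_pos: [489.9, 20.5, 69.6]
wrist_force: [0.8, 0.2, -1.4]
```

```bash
python3 -m creep '[[-1,[0,0,0.2],0],[-1,[0,0,0.4],0],[-1,[0,0,0.6],0],[-1,[0,0,0.75],0],[-1,[0,0,0.75],0]]'|grep -E "eef_pos|wrist"
```

```text
eef_pos: [490.0, 20.5, 62.1]
wrist_force: [-0.6, 0.8, -1.2]
```

```bash
python3 -m creep '[[-1,[0,0,0.05],0],[-1,[0,0,0.1],0],[-1,[0,0,0.15],0],[-1,[0,0,0.15],0]]'|grep -E "eef_pos|wrist"
```

```text
eef_pos: [490.1, 20.5, 60.8]
wrist_force: [-0.4, 0.8, -1.9]
```

```bash
python3 -m creep '[[-1,[0,0,0.03],0],[-1,[0,0,0.05],0],[-1,[0,0,0.05],0]]'|grep -E "eef_pos|wrist"
```

```text
eef_pos: [490.1, 20.6, 60.5]
wrist_force: [-2.1, 0.9, 1.5]
```

```bash
python3 -m creep '[[-1,[0,0,0.03],0],[-1,[0,0,0.05],0],[-1,[0,0,0.05],0]]'|grep -E "eef_pos|wrist"
```

```text
eef_pos: [490.1, 20.5, 60.4]
wrist_force: [-3.8, -0.3, 9.7]
```

Seated at 60.4 with about 11 N on the collar, so I'm releasing and retreating.

```bash
python3 -m creep '[[-1,[0,0,-0.03],0],[-0.3,[0,0,-0.03],0],[0,[0,0,-0.03],0],[0.3,[0,0,-0.03],0],[0.3,[0,0,-0.03],0],[0.3,[0,0,-0.03],0],[0.3,[0,0,-2],0],[0.3,[0,0,-5],0],[0.3,[0,0,-9],0],[0.3,[4,0,-12],0],[0.3,[8,0,-12],0],[0.3,[8,0,-12],0]]'; python3 - <<'E'
from h import *
from cell import manip
p=manip.camera_params("wrist");i=manip.camera("wrist");t=manip.camera("top");s=manip.camera("side")
for c,st,m in blobs(i,(3,170,100),(17,255,255),(0,0,560,420),100): print('orange',c,st,onz(p,*c,86))
a=cv2.resize(i,(400,300));b=cv2.resize(s[150:300,200:400],(400,300))
cv2.imwrite("pics/f.png",np.hstack([a,b])[:,:,::-1])
E
```

```text
clock: 23.35
eef_pos: [407.1, 20.7, 180.3]
eef_rot: [-3.142, 0.001, -3.141]
wrist_force: [0.2, -1.0, 0.4]
finger_gap: 60.9
finger_force: 0.0
```

View pics/f.png

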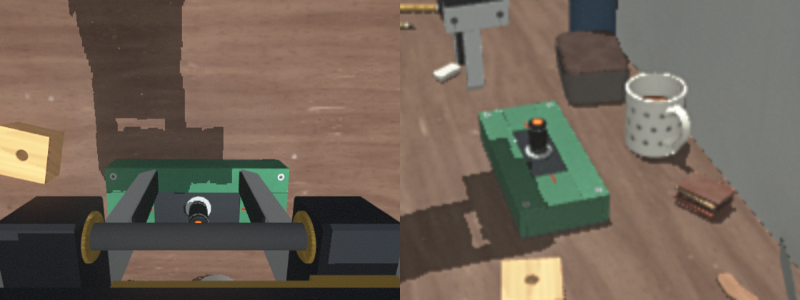

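The pin stands upright in the window with its collar on the plate, and the bystanders haven't moved. I'll check the dot height, then hand in.

```bash
python3 - <<'E'
from h import *
from cell import manip
o={}
for n,roi in (('top',(270,225,330,265)),('side',(240,190,300,250))):
    P=manip.camera_params(n)
    for c,st,m in blobs(manip.camera(n),(3,150,110),(17,255,255),roi,3): print(n,c,st[4],onz(P,*c,86)); o.setdefault(n,[]).append((c,st[4]))
g={n:max(v,key=lambda b:b[1])[0] for n,v in o.items()}
if len(g)==2:
    q,e=tri(manip.camera_params('top'),g['top'],manip.camera_params('side'),g['side']);print(q,e)
    if 83<q[2]<91: print(manip.sign_off())
E
```

```text
side [268.06666667 210.4       ] 15 [491.39900585  21.43220482  86.        ]
```

The arm hides the dot from the top camera. The side ray at z = 86 gives (491.4, 21.4), and the pin stands at about (490, 20.5). That offset matches this camera's earlier bias, so the height is the home height.

```bash
python3 -c "
from cell import manip
print(manip.sign_off())"
```

```text
the job is handed in; nothing more can be done
None
```

The pin is home in the jig's hidden socket, collar on the cover plate and standing free; the highest force I read on the jig was about 11 N, the arm finished clear at about 23 s of the 64 s allowed, and the job is handed in.

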